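Turn over the drying beads at the electronics bench

ROBOT

A 6-joint arm with a two-finger parallel gripper is mounted at the origin on the work surface. World frame = base frame: x ahead of the robot, y to its left, z up, the work surface at z = 0. Lengths are in m, angles in rad, forces in N, time in s.
With the tool pointing down it reaches from about 0.3 to 0.875 m from the base axis. Payload 4.2 kg.
Tool frame: the origin (TCP) lies midway between the tips of the shut fingers; the grasp point (between the pads) lies 19 mm behind it; z points along the fingers, y is the direction in which the jaws open and shut (so a half turn about z gives the same grasp; the last joint's range is limited). The gripper opens to 85 mm and grips with 20 to 120 N. Pads are 22 mm wide; open, the fingers measure 114 mm over their backs; the gripper's body (76 mm by 85 mm) begins 54 mm behind the grasp point. The pads swing forward as they close: fully open they stand 13 mm farther back than shut.
Start: joints at [-1.219, 0.32, 1.565, -0, 1.257, -0.02], TCP at [0.209, -0.536, 0.199] pointing down, gripper open.
Joint ranges: [-3.11, 3.11], [-0.84, 2.01], [0.21, 2.61], [-1.34, 4.49], [0.05, 2.63], [-2.56, 2.56]. Speed limits (rad/s): [2.57, 2.57, 3.14, 3.14, 3.14, 3.14].

INTERFACE

Orientations are given as a unit quaternion [w, x, y, z].
In Python, from station import r gives the robot as it stands.
- The arm moves only by the tool drive_tool, never from a script. Its argument "targets" is text: rows parted by semicolons, each of 5 numbers parted by spaces: the shift along the tool's x, y, z scaled (see below), then the turn about the tool's z scaled (see below), then the opening, from 0 (shut) to 1 (fully open). A call has exactly 5 rows; each row is the pose to reach, as a shift and turn from the pose measured when the call began, along the tool's axes at that moment, turning the shorter way round; what a row does not reach only later rows make up. The controller multiplies each number of a shift by 0.3 m and each number of a turn by 2 pi rad. A row lasts 1/8 s, in which the tool goes at most 62.5 mm and 10.7 degrees, less where a joint would pass 70% of its speed; a pose out of reach is approached as far as the arm can. A call with a number of a shift or a turn outside -1 to 1 is refused whole. A call with a gripper value outside its range is refused whole. The fingers move at their own pace and stop on an object; the grip force is fixed at half the most. Time passes only in rows, so rows that repeat a pose let the fingers close, or fill a call up. It gives the time, the measured TCP pose, the force and the opening at its end, in the units of the state.
- r.get_obs(): the state, without advancing time (a new reading comes with each control period).
- r.capture(name): name is "scene" or "top" or "wrist"; returns a dict with "pixels" (400x640x3 uint8, blue, green, red), "range_z" (400x640 float32, m along the optical axis (not along the pixel's ray), 0 where there is no reading), "camera_matrix" (3x3 intrinsics, pixels), "eye" and "orientation" of the camera in the world; the wrist camera has in their place "tool_from_camera" (4x4, takes a point from camera to tool coordinates, whose origin is the TCP and whose axes are the flange's). Camera axes: x right, y down, z forward; pixel columns grow to the right and rows downward; lengths in m; the calibration is good to about 2 mm. The wrist camera is an equidistant fisheye: a pixel r from the principal point sees the ray r / f radians off the axis. A picture is of the moment at which its call begins: read the wrist's pose just before it.
- r.finish_job(): hands the job in, once; it reports no verdict.
The state is a dict: "clock": time; "q": joint angles; "joint_vel": joint speeds; "joint_torque": joint torques, N m; "ee_pos": TCP position; "eef_rot": TCP orientation; "contact_force": force on the tool from outside, world axes, zero at the start; "wrist_torque": the same for the moment, N m; "opening": opening from 0.0 (shut) to 1.0 (fully open).
Only numpy, scipy, OpenCV 4.12 (cv2) and the standard library are available. Lean on these libraries where they do the work, as an engineer would, in place of code of your own. Each camera call takes 0.05 s, during which the arm holds its last target.

TASK

Take the yellow-handled stirring stick from its stand and stir the drying beads in their dish: with the stick's foot down among the beads, start at the side of the dish nearest the robot and go round at least one full turn clockwise as seen from above, back to the near side. The orange bead must stay in the dish and end up at least half a bead's width from where it lay, so stir on if it does not. Then hang the stick back upright in its stand, guard disc resting on the top plate, and let go.

Things in the scene. Friction and masses are not known exactly. Their poses are not given: they have to be found in the camera images.
- stick_grip (a point): Loose stirring stick (90 g) hanging upright in its stand. Centre of its yellow square grip, 22 x 22 mm, 60 mm tall (30 up, 30 down), faces square to this point's x and y, z up the stick. Grip it from above. Under the grip: black guard disc 60 mm across, 6 mm thick (underside 36 mm below this point), then a white rod 14 mm across, 80 mm long.
- stick_foot (a point): Lowest point of the same stick, the rounded end of its white rod, on the axis 116 mm below the grip's centre.
- stand_hole (a point): Fixed aluminium stand: 100 x 100 mm top plate on four posts, top face 90 mm above the table. Centre of the plate's 34 mm round hole at the top face, z up. The rod hangs through it with 10 mm play all round, guard disc resting on the plate: the grip's centre is then 36 mm above this point's level.
- dish_floor (a point): Round grey dish of beads, fixed. Centre of its flat floor, 6 mm above the table; x away from robot, y to its left. Inner radius 65 mm, wall 4 mm, rim 30 mm above floor. 7 white balls and 1 orange, loose, lie on a 34 mm radius ring; the middle starts free (22 mm radius). A circle of 35 mm radius meets all beads without jamming. The equal dish with stand-offs is not it.
- bead_orange_center (a point): Centre of the one orange bead, a loose 22 mm, 13 g ball among the equal white ones, at a place in the ring that varies (its axes mean nothing).
There are look-alikes about, which are no part of the job. Leave any turquoise look-alike of the part that bears stick_grip alone.

How it is judged:
By the outcome, as a careful person would: the job done as asked, in the order asked, and still so for the second after the job is handed in, with the robot touching nothing.
It also fails if it takes over 54 s, if anything falls off the work surface, if the arm or the gripper's body presses on something with over 40 N, if the wrist force passes 120 N, or if a joint passes its speed limit or range.

## Working session

There is one attempt and no reset: what is moved stays moved. The work goes in short steps, Python scripts to look and compute and a tool call to move; the robot and the scene stay as the last step left them, time stands still between calls to the robot, and variables do not carry over. Pictures are saved under pics/ and viewed, and the job is handed in when it is done.

Besides the shell and the picture viewer there is one more tool, called after "Emit:" as a command line: name --argument value ..., lists and objects as JSON in quotes. drive_tool: Moves the arm, as the interface text tells. Its arguments: {"type":"object","properties":{"targets":{"type":"string"}},"required":["targets"]}

```bash
ls; mkdir -p pics; cat > h.py <<'E'
import numpy as np, cv2
from station import r
def save(n,img): cv2.imwrite(f'pics/{n}.png',img)
E
python3 - <<'E'
from h import *
o=r.get_obs(); print(o)
for n in ['scene','top']:
    c=r.capture(n); save(n+'0',c['pixels']); np.savez(n+'0.npz',**c); print(n,c['camera_matrix'],c['eye'],c['orientation'])
E
```

```text
pics
{'clock': 0.0, 'q': array([-1.21899348e+00,  3.20287985e-01,  1.56568520e+00, -9.35434988e-06,
        1.25737854e+00, -1.99935557e-02]), 'joint_vel': array([ 0.00016764,  0.0001745 ,  0.00141601,  0.00013375,  0.0004658 ,
       -0.00120767]), 'joint_torque': array([ 3.67720990e-03, -4.15522349e+01, -2.34162962e+01,  5.99337563e-04,
        8.32683407e-03,  2.97816530e-05]), 'ee_pos': array([ 0.20870966, -0.53521435,  0.19838215]), 'eef_rot': array([-8.66722041e-04,  9.82769986e-01,  1.84830685e-01, -1.49637157e-04]), 'contact_force': array([0.16835784, 1.0080286 , 0.40299386]), 'wrist_torque': array([-0.01864743, -0.00294669, -0.00589674]), 'opening': 1.0001724152105749}
scene [[423.85654654   0.         332.42068893]
 [  0.         423.85654654 198.25065432]
 [  0.           0.           1.        ]] [0.90767535 0.34231563 0.58281273] [-0.1634435   0.39292763  0.82558637 -0.37054183]
top [[482.58746577   0.         319.45517689]
 [  0.         482.58746577 202.8596188 ]
 [  0.           0.           1.        ]] [ 0.37431694 -0.03646396  0.86899866] [ 0.06932588 -0.69674758  0.71296998 -0.03755707]
```

View pics/scene0.png

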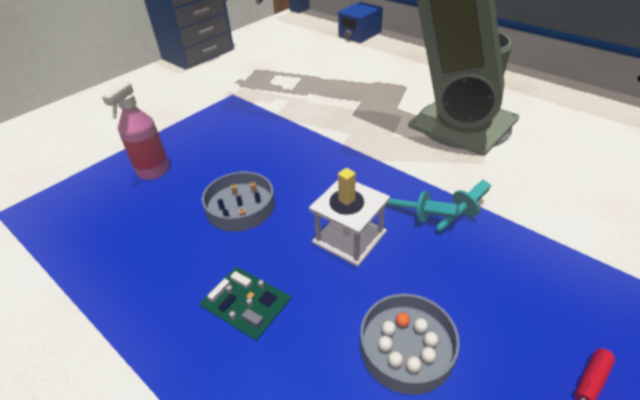

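View pics/top0.png

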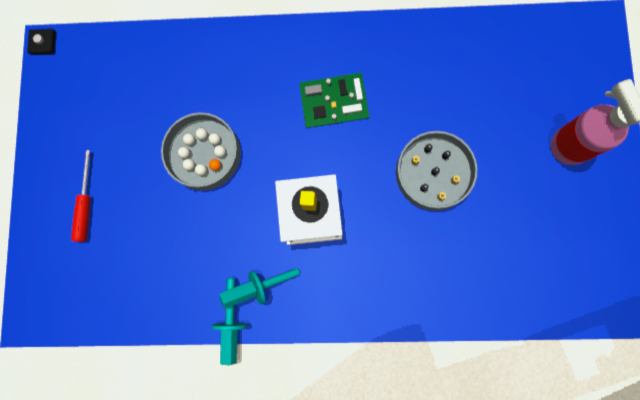

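Scene picture: the yellow grip is at (346,187) with its stand, the bead dish at (409,342) with the orange bead at (403,320), and the electronics dish at (238,200). Two turquoise sticks lie near (450,205). Top picture: grip (309,201), bead dish (201,150), orange bead (215,165), stand-off dish (436,170), turquoise sticks (245,295).

Next I'll take close crops and work out the geometry.

```bash
python3 - <<'E'
import numpy as np,cv2
t=np.load('top0.npz')['pixels'];s=np.load('scene0.npz')['pixels']
a=cv2.resize(t[165:255,265:355],None,fx=4.4,fy=4.4,interpolation=cv2.INTER_CUBIC)
b=cv2.resize(t[105:195,155:245],None,fx=4.4,fy=4.4,interpolation=cv2.INTER_CUBIC)
cv2.imwrite('pics/topcrop.png',np.hstack([a,b]))
a=cv2.resize(s[160:260,300:400],None,fx=4,fy=4,interpolation=cv2.INTER_CUBIC)
b=cv2.resize(s[290:390,360:460],None,fx=4,fy=4,interpolation=cv2.INTER_CUBIC)
cv2.imwrite('pics/scenecrop.png',np.hstack([a,b]))
E
```

```text
(no output)
```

View pics/topcrop.png

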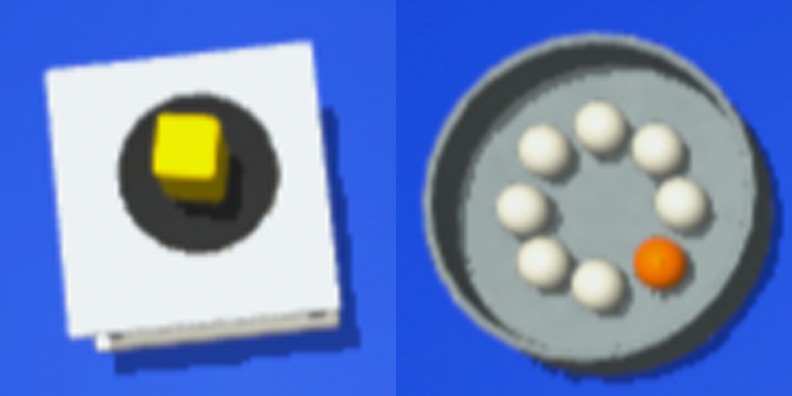

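View pics/scenecrop.png

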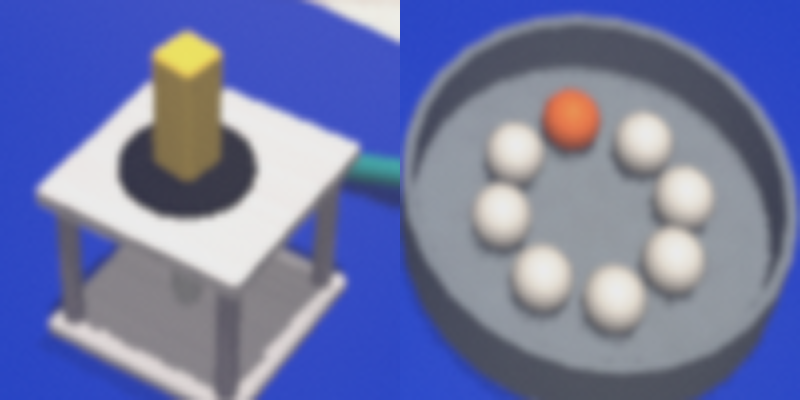

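The crops confirm it: a yellow square grip on a black disc, hanging in the white stand (top-view grip face centre about (307,198)). The orange bead sits on the near-right of the ring, top (214.6,164.4), scene (402.6,319.6). Next is triangulation, with depth as a cross-check.

```bash
cat >> h.py <<'E'
from scipy.spatial.transform import Rotation as R
def rot(q): return R.from_quat([q[1],q[2],q[3],q[0]]).as_matrix()
def ray(c,p):
    K=c['camera_matrix']; d=rot(c['orientation'])@np.linalg.inv(K)@np.array([p[0],p[1],1.]); return np.array(c['eye']),d
def tri(cs,ps):
    A=np.zeros((3,3));b=np.zeros(3);L=[]
    for c,p in zip(cs,ps):
        e,d=ray(c,p);d=d/np.linalg.norm(d);P=np.eye(3)-np.outer(d,d);A+=P;b+=P@e;L.append((P,e))
    x=np.linalg.solve(A,b); return x,[np.linalg.norm(P@(x-e)) for P,e in L]
def onz(c,p,z):
    e,d=ray(c,p); return e+d*(z-e[2])/d[2]
def cloud(c):
    K=c['camera_matrix'];Z=c['range_z'];v,u=np.mgrid[0:400,0:640]
    P=np.stack([(u-K[0,2])/K[0,0]*Z,(v-K[1,2])/K[1,1]*Z,Z],-1)
    W=P@rot(c['orientation']).T+np.array(c['eye']);W[Z==0]=np.nan; return W
E
python3 - <<'E'
from h import *
np.set_printoptions(precision=4,suppress=True)
T=dict(np.load('top0.npz'));S=dict(np.load('scene0.npz'))
tp=lambda x,y,ox=265,oy=165:(ox+x/4.4-.4,oy+y/4.4-.4)
sp=lambda x,y,ox=300,oy=160:(ox+x/4-.4,oy+y/4-.4)
print('griptop',tri([T,S],[tp(187,147),sp(187,56)]))
print('orange',tri([T,S],[tp(264,263,155,105),sp(172,120,360,290)]))
# plate corners top view: far-left,far-right,near-right,near-left ; scene: left..., 
cs=[tp(45,72),tp(313,42),tp(340,308),tp(68,338)]
P=[onz(T,p,.09) for p in cs]; print('plate',np.array(P),np.mean(P,0)); d=(P[1]-P[0]+P[2]-P[3]);print('yaw of y-edge',np.degrees(np.arctan2(d[1],d[0])), [np.linalg.norm(P[i]-P[i-1]) for i in range(4)])
print([onz(S,sp(*p),.09) for p in [(38,192),(235,288),(360,150)]])
print('tri corner FL (near in scene)',tri([T,S],[cs[0],sp(235,288)]), tri([T,S],[cs[1],sp(38,192)]),tri([T,S],[cs[3],sp(360,150)]))
g=[onz(T,tp(*p),.156) for p in [(157,115),(219,115),(219,181),(153,179)]];print('grip corners',np.array(g),np.mean(g,0))
gs=[onz(S,sp(*p),.156) for p in [(153,58),(187,31),(221,55),(187,80)]];print('grip corners S',np.array(gs),np.mean(gs,0))
for n,c in (('T',T),('S',S)):
    W=cloud(c); px=c['pixels'].astype(int);B,G,Rr=px[...,0],px[...,1],px[...,2]
    yel=(Rr>200)&(G>180)&(B<120); print(n,'yel',np.nanmedian(W[yel],0),yel.sum())
    org=(Rr>180)&(G<140)&(B<90)&(abs(W[...,1]-.17)<.12)&(W[...,0]>.35);print('or',np.nanmedian(W[org],0),org.sum(), np.argwhere(org).mean(0)[::-1])
W=cloud(T); reg=(slice(100,200),slice(150,250)); w=W[reg].reshape(-1,3)
m=(w[:,2]>.028)&(w[:,2]<.045); q=w[m]; print(len(q),np.nanmedian(q[:,2]))
A=np.c_[2*q[:,:2],np.ones(len(q))];s=np.linalg.lstsq(A,(q[:,:2]**2).sum(1),rcond=None)[0];print('dish rim',s[:2],np.sqrt(s[2]+s[0]**2+s[1]**2))
E
```

```text
griptop (array([0.4912, 0.0136, 0.1545]), [np.float64(0.0006456109294470947), np.float64(0.0006456109294470741)])
orange (array([0.5803, 0.1913, 0.0186]), [np.float64(0.0006773608205422209), np.float64(0.0006773608205421654)])
plate [[ 0.5321  0.0706  0.09  ]
 [ 0.5407 -0.0303  0.09  ]
 [ 0.4408 -0.0377  0.09  ]
 [ 0.4321  0.0626  0.09  ]] [0.4864 0.0163 0.09  ]
yaw of y-edge -85.09928344896335 [np.float64(0.10039890009833052), np.float64(0.10124382718551299), np.float64(0.10018394752003199), np.float64(0.10074759508913081)]
[array([ 0.5388, -0.0282,  0.09  ]), array([0.5314, 0.0705, 0.09  ]), array([0.4327, 0.0635, 0.09  ])]
tri corner FL (near in scene) (array([0.5319, 0.0707, 0.0906]), [np.float64(0.00016795967630072215), np.float64(0.0001679596763008413)]) (array([ 0.5397, -0.0292,  0.0903]), [np.float64(0.0014026509878240086), np.float64(0.001402650987824058)]) (array([0.432 , 0.0629, 0.0892]), [np.float64(0.0001924450950135155), np.float64(0.00019244509501349362)])
grip corners [[0.5027 0.0231 0.156 ]
 [0.5021 0.0019 0.156 ]
 [0.4793 0.0023 0.156 ]
 [0.4806 0.0248 0.156 ]] [0.4912 0.013  0.156 ]
grip corners S [[0.5017 0.0055 0.156 ]
 [0.4796 0.0054 0.156 ]
 [0.4834 0.0257 0.156 ]
 [0.5041 0.0246 0.156 ]] [0.4922 0.0153 0.156 ]
T yel [0.4955 0.01   0.1572] 249
or [0.5789 0.1896 0.0275] 81 [213.8395 163.8395]
S yel [0.4933 0.0155 0.1568] 87
or [0.5835 0.1939 0.0264] 103 [402.6019 318.9417]
1096 0.0349939616714155
dish rim [0.6055 0.215 ] 0.059305708812796745
```

```bash
cat >> h.py <<'E'
np.set_printoptions(precision=4,suppress=True)
def rows(pts,yaws=None):
    """pts world TCP targets; yaw = world heading of tool x in deg; prints scaled rows"""
    o=r.get_obs();M=rot(o['eef_rot']);p=o['ee_pos'];y0=np.degrees(np.arctan2(M[1,0],M[0,0]))
    print('clock %.2f'%o['clock'],'p',p,'yaw %.2f'%y0,'zaxis',M[:,2],'open %.3f'%o['opening'],'F',o['contact_force'])
    for i,t in enumerate(pts):
        d=M.T@(np.array(t)-p)/.3; y=y0 if yaws is None else yaws[i]
        w=-(((y-y0+180)%360)-180)/360
        print('%.3f %.3f %.3f %.4f'%(*d,w))
E
python3 - <<'E'
from h import *
T=dict(np.load('top0.npz'))
tp=lambda x,y,ox=155,oy=105:(ox+x/4.4-.4,oy+y/4.4-.4)
b=np.array([(544,151),(601,126),(658,148),(682,203),(660,263),(598,285),(544,263),(522,209)])-[396,0]
P=np.array([onz(T,tp(*p),.017) for p in b]);print('beads',P.mean(0),np.linalg.norm(P-P.mean(0),axis=1))
# rim outer edge extreme points
e=[(28,200),(200,34),(360,200),(195,362),(80,85),(310,85)]
print(np.array([onz(T,tp(*p),.036) for p in e]))
rows([(.49,.014,.26)],[-2.5])
E
```

```text
beads [0.6063 0.2164 0.017 ] [0.0348 0.0345 0.0339 0.0342 0.0357 0.0338 0.0335 0.0335]
[[0.6059 0.2844 0.036 ]
 [0.6743 0.2142 0.036 ]
 [0.6015 0.1469 0.036 ]
 [0.5363 0.2137 0.036 ]
 [0.6542 0.264  0.036 ]
 [0.6508 0.168  0.036 ]]
clock 0.10 p [ 0.2087 -0.5353  0.1985] yaw 21.30 zaxis [-0.0005  0.0015 -1.    ] open 1.000 F [-0.4736  0.017  -0.0349]
1.539 -1.366 -0.203 0.0661
```

Emit:
drive_tool --targets "0.15 -0.13 -0.2 0.02 1; 0.3 -0.27 -0.2 0.04 1; 0.46 -0.41 -0.2 0.066 1; 0.62 -0.55 -0.2 0.066 1; 0.77 -0.68 -0.2 0.066 1"

```text
clock: 0.72
ee_pos: [0.3432, -0.273, 0.2586]
eef_rot: [-0.001, 1.0, -0.022, -0.0]
contact_force: [1.1, 0.2, 0.1]
opening: 0.999
```

```bash
python3 - <<'E'
from h import *
rows([(.45,.014,.26)],[-2.5])
E
```

```text
clock 0.72 p [ 0.3432 -0.273   0.2586] yaw -2.49 zaxis [-0.0003  0.0016 -1.    ] open 0.999 F [1.0509 0.2221 0.0903]
0.314 -0.971 -0.003 0.0000
```

Emit:
drive_tool --targets "0.09 -0.19 0 0 1; 0.18 -0.38 0 0 1; 0.27 -0.57 0 0 1; 0.36 -0.77 0 0 1; 0.44 -0.97 0 0 1"

```text
clock: 1.35
ee_pos: [0.4845, 0.0057, 0.2588]
eef_rot: [-0.001, 1.0, -0.022, -0.0]
contact_force: [1.2, -0.6, 0.2]
opening: 0.999
```

```bash
python3 - <<'E'
from h import *
rows([(.4915,.0142,.26)],[-2.5])
c=r.capture('wrist'); save('w1',c['pixels']); o=r.get_obs(); np.savez('w1.npz',**c,p=o['ee_pos'],q=o['eef_rot']); print(c['camera_matrix'],c['tool_from_camera'])
E
```

```text
clock 1.35 p [0.4845 0.0057 0.2588] yaw -2.49 zaxis [-0.0004  0.0013 -1.    ] open 0.999 F [ 1.2445 -0.6255  0.2372]
0.022 -0.029 -0.004 0.0000
[[309.7069   0.     316.9405]
 [  0.     309.7069 195.9017]
 [  0.       0.       1.    ]] [[ 0.0016 -0.9532 -0.3023  0.0779]
 [ 1.      0.0014  0.0009 -0.0006]
 [-0.0004 -0.3023  0.9532 -0.1739]
 [ 0.      0.      0.      1.    ]]
```

View pics/w1.png

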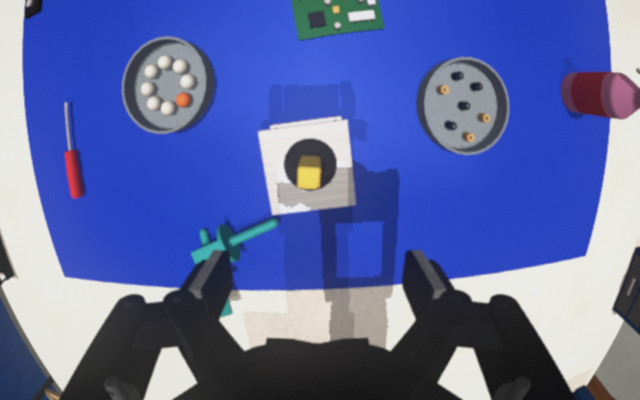

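The wrist view shows the yellow grip at (309,178), the bead dish at (168,85) and the plate centred near (307,167). I'll enlarge it to refine the grip pose.

```bash
python3 - <<'E'
from h import *
c=np.load('w1.npz');i=c['pixels']
a=cv2.resize(i[110:220,250:365],None,fx=5,fy=5,interpolation=cv2.INTER_CUBIC);save('w1c',a)
E
```

```text
(no output)
```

View pics/w1c.png

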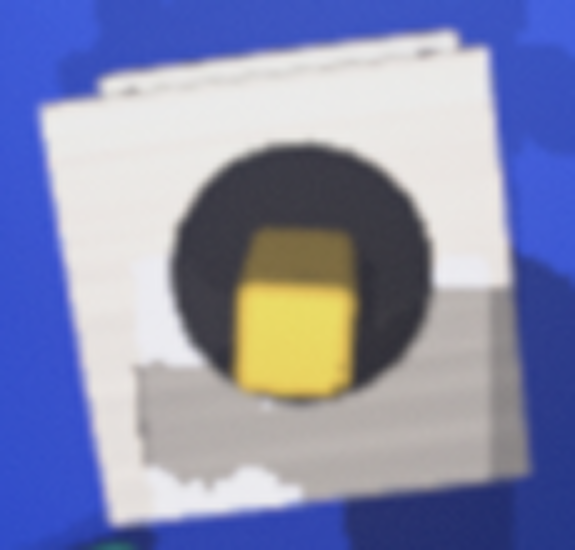

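```bash
cat >> h.py <<'E'
def wray(c,p):
    K=c['camera_matrix'];f=K[0,0];x=np.array([p[0]-K[0,2],p[1]-K[1,2]]);rr=np.hypot(*x)+1e-9;th=rr/f
    d=np.array([*(np.sin(th)*x/rr),np.cos(th)]);M=c['tool_from_camera'];Rt=rot(c['q'])
    return Rt@M[:3,3]+c['p'],Rt@M[:3,:3]@d
def wonz(c,p,z):
    e,d=wray(c,p);return e+d*(z-e[2])/d[2]
E
python3 - <<'E'
from h import *
c=dict(np.load('w1.npz'));f=lambda x,y:(250+x/5-.4,110+y/5-.4)
g=np.array([wonz(c,f(*p),.156) for p in [(240,282),(357,284),(352,398),(236,391)]]);print('grip',g,g.mean(0))
for i in range(4):
    d=g[i]-g[i-1];print(np.linalg.norm(d),(np.degrees(np.arctan2(d[1],d[0]))+45)%90-45)
g=np.array([wonz(c,f(*p),.09) for p in [(40,106),(490,48),(531,474),(110,526)]]);print('plate',g,g.mean(0))
print('disc',wonz(c,f(301,272),.096))
T=dict(np.load('top0.npz')); e,d=wray(c,f(297,339)); 
e2,d2=ray(T,(307.1,198)); A=np.c_[d,-d2];s=np.linalg.lstsq(A,e2-e,rcond=None)[0];print('top tri',e+s[0]*d,e2+s[1]*d2)
b=wonz(c,(168,85),.036);print('dish rim centre approx',b)
E
```

```text
grip [[0.5069 0.0309 0.156 ]
 [0.5057 0.0095 0.156 ]
 [0.4841 0.0112 0.156 ]
 [0.4862 0.0327 0.156 ]] [0.4957 0.0211 0.156 ]
0.02074407630133765 -5.107112139489253
0.021354538178144027 -3.1037512577895683
0.02167632168366804 -4.367401890677087
0.021622109853171794 -5.594493843203338
plate [[ 0.5354  0.079   0.09  ]
 [ 0.5441 -0.0214  0.09  ]
 [ 0.4449 -0.0297  0.09  ]
 [ 0.4351  0.0705  0.09  ]] [0.4898 0.0246 0.09  ]
disc [0.4961 0.022  0.096 ]
top tri [0.4929 0.0214 0.1443] [0.4933 0.0139 0.1439]
dish rim centre approx [0.605  0.2134 0.036 ]
```

The wrist result is about 8 mm off the fixed cameras. The arm was still settling during that shot, so I'll move, hold still and measure again.

Emit:
drive_tool --targets "0.022 -0.028 0 0.004 1; 0.022 -0.028 0 0.004 1; 0.022 -0.028 0 0.004 1; 0.022 -0.028 0 0.004 1; 0.022 -0.028 0 0.004 1"

```text
clock: 2.02
ee_pos: [0.4939, 0.0201, 0.2587]
eef_rot: [-0.004, 0.999, -0.032, 0.001]
contact_force: [-0.9, 0.1, 0.1]
opening: 0.998
```

```bash
python3 - <<'E'
from h import *
o=r.get_obs();c=r.capture('wrist'); save('w2',c['pixels']);np.savez('w2.npz',**c,p=o['ee_pos'],q=o['eef_rot'])
rows([(.4915,.0142,.26)],[-4]);print(o['joint_vel'])
a=cv2.resize(c['pixels'][110:220,250:365],None,fx=5,fy=5,interpolation=cv2.INTER_CUBIC);save('w2c',a)
a=cv2.resize(c['pixels'][20:150,100:230],None,fx=4.5,fy=4.5,interpolation=cv2.INTER_CUBIC);save('w2d',a)
E
```

```text
clock 2.08 p [0.494  0.0202 0.2587] yaw -3.69 zaxis [ 0.002   0.0083 -1.    ] open 1.002 F [ 1.1215 -0.4388  0.0884]
-0.007 0.021 -0.005 0.0009
[ 0.0046  0.0015 -0.0037 -0.0013 -0.0002  0.0001]
```

View pics/w2c.png

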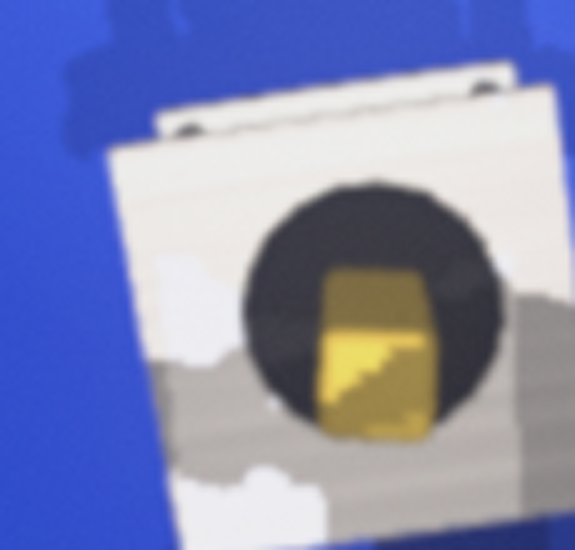

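View pics/w2d.png

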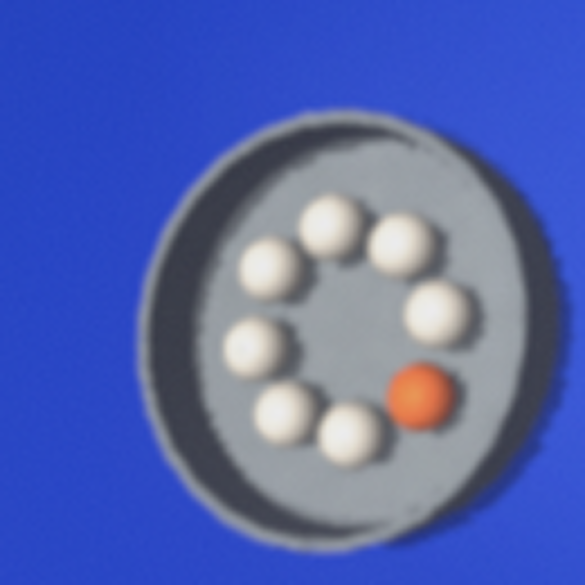

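```bash
python3 - <<'E'
from h import *
c=dict(np.load('w2.npz'));f=lambda x,y:(250+x/5-.4,110+y/5-.4);k=lambda x,y:(100+x/4.5-.4,20+y/4.5-.4)
g=np.array([wonz(c,f(*p),.156) for p in [(322,330),(438,332),(434,441),(317,435)]]);print('grip',g,g.mean(0))
for i in range(4):
    d=g[i]-g[i-1];print(np.linalg.norm(d),(np.degrees(np.arctan2(d[1],d[0]))+45)%90-45)
print('plate FL FR',[wonz(c,f(*p),.09) for p in [(108,152),(555,86)]])
print('disc',wonz(c,f(373,310),.096))
S=dict(np.load('scene0.npz'));T=dict(np.load('top0.npz')); 
rs=[wray(c,f(378,384.5)),ray(T,(307.1,198)),ray(S,(346.4,173.6))]
A=0;b=0
for e,d in rs:
    d=d/np.linalg.norm(d);P=np.eye(3)-np.outer(d,d);A=A+P;b=b+P@e
x=np.linalg.solve(A,b);print('tri3',x)
print('orange',wonz(c,k(420,397),.017))
bb=[(332,224),(402,244),(438,314),(420,397),(349,434),(284,413),(255,347),(270,268)]
B=np.array([wonz(c,k(*p),.017) for p in bb]);print('beads mean',B.mean(0))
rim=np.array([wonz(c,k(*p),.036) for p in [(140,350),(345,112),(200,180),(225,515),(330,550),(150,270)]])
from scipy.optimize import least_squares
s=least_squares(lambda v:np.hypot(rim[:,0]-v[0],rim[:,1]-v[1])-.069,[.605,.215]);print('rim',s.x,s.fun)
E
```

```text
grip [[0.504  0.0234 0.156 ]
 [0.5024 0.0021 0.156 ]
 [0.4814 0.0038 0.156 ]
 [0.4839 0.0257 0.156 ]] [0.4929 0.0138 0.156 ]
0.020280602390634058 -6.4142877234986955
0.021348210630869658 -4.444885267881617
0.02107672303661738 -4.599655660808764
0.02200307764117451 -6.549441909328891
plate FL FR [array([0.5321, 0.0707, 0.09  ]), array([ 0.5407, -0.0295,  0.09  ])]
disc [0.4933 0.0137 0.096 ]
tri3 [0.4917 0.0137 0.1543]
orange [0.5803 0.1911 0.017 ]
beads mean [0.6057 0.2164 0.017 ]
rim [0.6053 0.2136] [ 0.0003 -0.0016 -0.0002 -0.0012 -0.0007  0.0004]
```

The views now agree: grip centre (0.492,0.014), top at about 0.155, yaw −4°. The hole is at (0.486,0.0165), the dish centre at (0.6055,0.2155), and the orange bead at (0.580,0.191). Descending.

```bash
python3 - <<'E'
from h import *
rows([(.4922,.0138,.2),(.4922,.0138,.107)],[-4.3,-4.3])
E
```

```text
clock 2.08 p [0.494  0.0202 0.2587] yaw -3.69 zaxis [ 0.002   0.0083 -1.    ] open 1.002 F [ 1.1215 -0.4388  0.0884]
-0.005 0.023 0.195 0.0017
-0.005 0.026 0.505 0.0017
```

Emit:
drive_tool --targets "-0.005 0.022 0.08 0.002 1; -0.005 0.023 0.2 0.002 1; -0.005 0.024 0.34 0.002 1; -0.005 0.026 0.44 0.002 1; -0.005 0.026 0.505 0.002 1"

```text
clock: 2.7
ee_pos: [0.4915, 0.0135, 0.1057]
eef_rot: [-0.004, 0.999, -0.039, -0.0]
contact_force: [-0.0, 0.6, 0.7]
opening: 1.001
```

Emit:
drive_tool --targets "0 0 0 0 1; 0 0 0 0 1; 0 0 0 0 1; 0 0 0 0 1; 0 0 0 0 1"

```text
clock: 3.32
ee_pos: [0.4917, 0.0135, 0.1061]
eef_rot: [-0.004, 0.999, -0.039, 0.0]
contact_force: [-1.2, -0.8, -0.2]
opening: 1.002
```

```bash
python3 - <<'E'
from h import *
rows([(.4922,.0138,.107)],[-4.3])
c=r.capture('scene');save('s1',cv2.resize(c['pixels'][120:280,270:430],None,fx=4,fy=4,interpolation=cv2.INTER_CUBIC)[:600])
E
```

```text
clock 3.33 p [0.4917 0.0135 0.1061] yaw -4.44 zaxis [ 0.0009  0.0082 -1.    ] open 1.002 F [-1.2381 -0.8148 -0.1571]
0.002 -0.001 -0.003 -0.0004
```

View pics/s1.png

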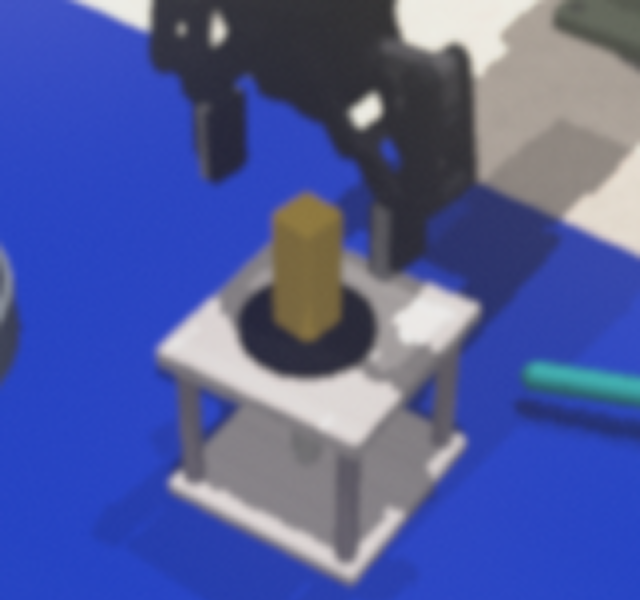

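The fingers straddle the grip, one each side at about (220,140) and (395,235) in the crop. Closing.

Emit:
drive_tool --targets "0 0 0 0 0; 0 0 0 0 0; 0 0 0 0 0; 0 0 0 0 0; 0 0 0 0 0"

```text
clock: 4.0
ee_pos: [0.4917, 0.0136, 0.1062]
eef_rot: [-0.004, 0.999, -0.039, 0.0]
contact_force: [-0.3, 1.0, 3.1]
opening: 0.242
```

```bash
python3 - <<'E'
from h import *
rows([(.4863,.0165,.25)],[-4.3])
E
```

```text
clock 4.00 p [0.4917 0.0136 0.1062] yaw -4.44 zaxis [ 0.0009  0.0084 -1.    ] open 0.242 F [-0.285   0.9697  3.1267]
-0.019 -0.012 -0.479 -0.0004
```

Emit:
drive_tool --targets "0 0 -0.04 0 0; -0.015 -0.01 -0.12 0 0; -0.019 -0.012 -0.24 0 0; -0.019 -0.012 -0.36 0 0; -0.019 -0.012 -0.45 0 0"

```text
clock: 4.62
ee_pos: [0.4865, 0.0164, 0.2435]
eef_rot: [-0.004, 0.999, -0.039, 0.001]
contact_force: [0.5, -0.3, -1.0]
opening: 0.242
```

Emit:
drive_tool --targets "0 0 -0.01 0 0; 0 0 -0.01 0 0; 0 0 -0.01 0 0; 0 0 -0.01 0 0; 0 0 -0.01 0 0"

```text
clock: 5.25
ee_pos: [0.4862, 0.0164, 0.2459]
eef_rot: [-0.004, 0.999, -0.039, 0.001]
contact_force: [0.7, -0.6, -0.5]
opening: 0.242
```

```bash
python3 - <<'E'
from h import *
rows([(.6055,.2155,.22),(.6055,.2155,.105)],[-4.3,-4.3])
c=r.capture('scene');save('s2',c['pixels']);c=r.capture('top');save('t2',c['pixels'])
E
```

```text
clock 5.25 p [0.4862 0.0164 0.2459] yaw -4.44 zaxis [ 0.002   0.0083 -1.    ] open 0.242 F [ 0.6574 -0.643  -0.54  ]
0.345 -0.692 0.093 -0.0004
0.344 -0.689 0.476 -0.0004
```

View pics/s2.png

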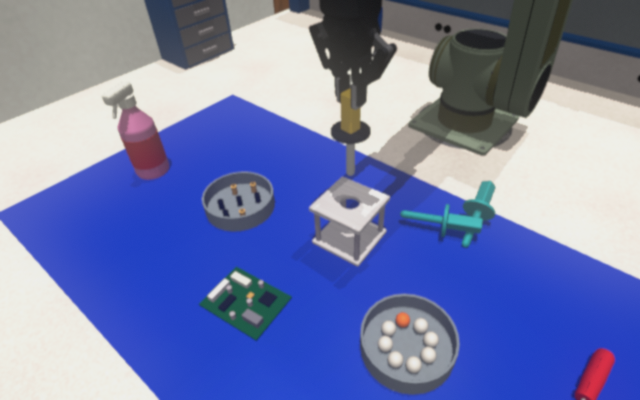

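The stick hangs in the gripper at (350,130) and the stand hole is visible at (350,203). Moving it over the dish centre.

Emit:
drive_tool --targets "0.05 -0.1 0 0 0; 0.13 -0.26 0 0 0; 0.22 -0.44 0 0 0; 0.3 -0.6 0 0 0; 0.344 -0.692 0 0 0"

```text
clock: 5.98
ee_pos: [0.6063, 0.2178, 0.2473]
eef_rot: [-0.004, 0.999, -0.038, 0.001]
contact_force: [-0.7, -1.0, -0.0]
opening: 0.244
```

Emit:
drive_tool --targets "0 0 0 0 0; 0 0 0 0 0; 0 0 0 0 0; 0 0 0 0 0; 0 0 0 0 0"

```text
clock: 6.6
ee_pos: [0.6062, 0.2172, 0.2477]
eef_rot: [-0.004, 0.999, -0.038, 0.001]
contact_force: [-0.2, -1.0, -0.9]
opening: 0.245
```

```bash
python3 - <<'E'
from h import *
rows([(.605,.2147,.1062)],[-4.4])
o=r.get_obs();c=r.capture('wrist'); save('w3',c['pixels'])
c=r.capture('scene');save('s3',cv2.resize(c['pixels'][150:400,300:500],None,fx=2.4,fy=2.4))
E
```

```text
clock 6.60 p [0.6062 0.2172 0.2477] yaw -4.38 zaxis [ 0.0026  0.0085 -1.    ] open 0.245 F [-0.2192 -0.9786 -0.936 ]
-0.004 0.013 0.472 0.0001
```

View pics/w3.png

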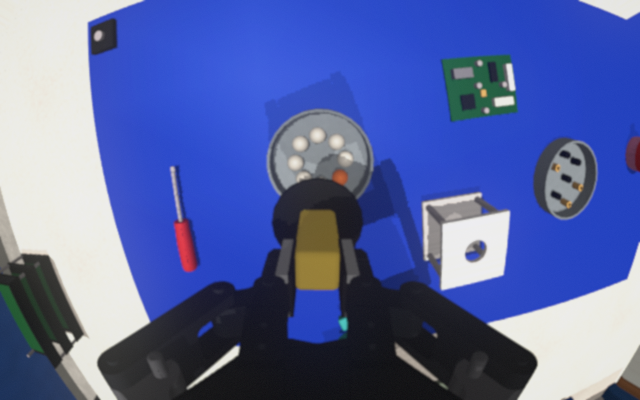

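View pics/s3.png

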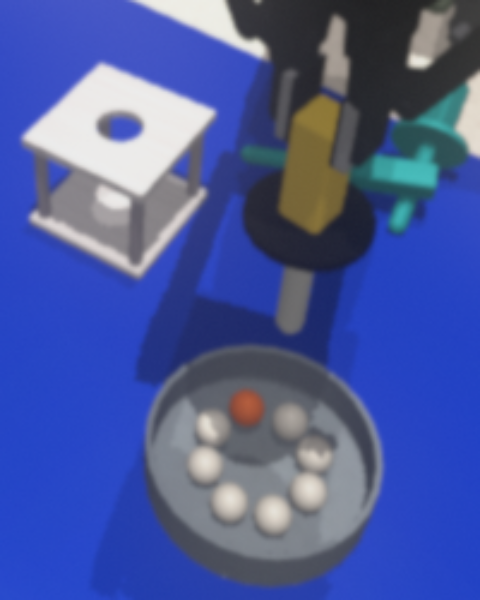

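The wrist view shows the stick over the dish and the free hole at (476,251). The scene crop shows the foot at (290,330), above the middle of the ring. Lowering to 4 mm above the floor.

Emit:
drive_tool --targets "-0.004 0.011 0.08 0 0; -0.004 0.012 0.2 0 0; -0.004 0.013 0.32 0 0; -0.004 0.013 0.42 0 0; -0.004 0.013 0.472 0 0"

```text
clock: 7.32
ee_pos: [0.6043, 0.2146, 0.1042]
eef_rot: [-0.004, 0.999, -0.038, -0.0]
contact_force: [0.6, -0.5, -0.3]
opening: 0.237
```

Emit:
drive_tool --targets "0 0 0 0 0; 0 0 0 0 0; 0 0 0 0 0; 0 0 0 0 0; 0 0 0 0 0"

```text
clock: 7.95
ee_pos: [0.6044, 0.2146, 0.1046]
eef_rot: [-0.004, 0.999, -0.038, 0.0]
contact_force: [-0.5, 0.1, -0.4]
opening: 0.241
```

```bash
cat >> h.py <<'E'
def circ(a0,step,n=5,rad=.032,z=.1062,c=(.605,.2147)):
    A=np.radians(a0-step*np.arange(1,n+1)); return [(c[0]+rad*np.cos(a),c[1]+rad*np.sin(a),z) for a in A]
E
python3 - <<'E'
from h import *
rows([(.605-.032,.2147,.1062)],[-4.4])
c=r.capture('scene');save('s4',cv2.resize(c['pixels'][200:400,300:500],None,fx=3,fy=3))
E
```

```text
clock 7.95 p [0.6044 0.2146 0.1046] yaw -4.37 zaxis [ 0.0007  0.0079 -1.    ] open 0.241 F [-0.468   0.0746 -0.3636]
-0.105 0.008 -0.005 0.0001
```

View pics/s4.png

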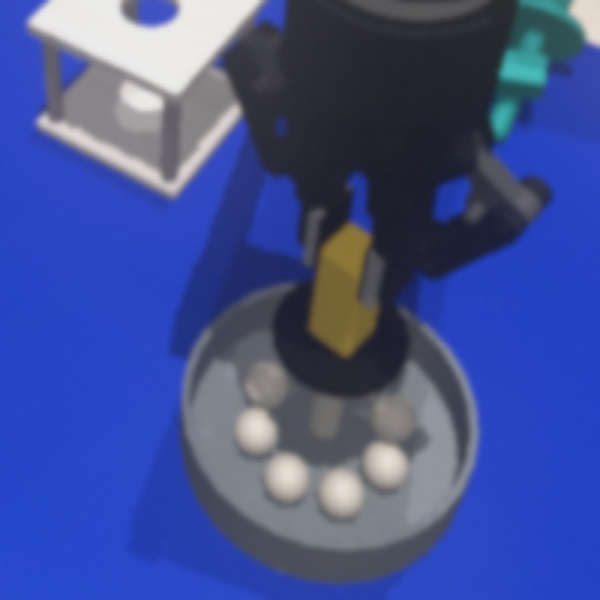

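The rod is down in the free middle of the ring (about (325,425) in the crop) and clear of all beads. Moving to the near side.

Emit:
drive_tool --targets "-0.025 0.002 -0.002 0 0; -0.05 0.004 -0.002 0 0; -0.078 0.006 -0.002 0 0; -0.105 0.008 -0.002 0 0; -0.105 0.008 -0.002 0 0"

```text
clock: 8.62
ee_pos: [0.572, 0.2147, 0.1052]
eef_rot: [-0.004, 0.999, -0.038, -0.0]
contact_force: [0.4, -0.8, 0.0]
opening: 0.242
```

```bash
python3 - <<'E'
from h import *
rows(circ(180,14,5,z=.105))
E
```

```text
clock 8.62 p [0.572  0.2147 0.1052] yaw -4.34 zaxis [ 0.0001  0.0078 -1.    ] open 0.242 F [ 0.36   -0.8494  0.0168]
0.005 -0.026 0.001 -0.0000
0.012 -0.051 0.001 -0.0000
0.025 -0.074 0.001 -0.0000
0.044 -0.092 0.001 -0.0000
0.066 -0.106 0.001 -0.0000
```

Emit:
drive_tool --targets "0.005 -0.026 0.001 0 0; 0.012 -0.051 0.001 0 0; 0.025 -0.074 0.001 0 0; 0.044 -0.092 0.001 0 0; 0.066 -0.106 0.001 0 0"

```text
clock: 9.25
ee_pos: [0.5947, 0.2453, 0.105]
eef_rot: [-0.004, 0.999, -0.038, -0.0]
contact_force: [0.5, 0.0, -0.8]
opening: 0.24
```

```bash
python3 - <<'E'
from h import *
rows(circ(110,15,5,z=.105))
E
```

```text
clock 9.25 p [0.5947 0.2453 0.105 ] yaw -4.33 zaxis [ 0.0002  0.0077 -1.    ] open 0.240 F [ 0.505   0.0078 -0.819 ]
0.025 -0.006 0.000 -0.0000
0.053 -0.007 0.000 -0.0000
0.080 -0.001 0.000 -0.0000
0.104 0.012 0.000 -0.0000
0.124 0.031 -0.000 -0.0000
```

Emit:
drive_tool --targets "0.025 -0.006 0 0 0; 0.053 -0.007 0 0 0; 0.08 -0.001 0 0 0; 0.104 0.012 0 0 0; 0.124 0.031 0 0 0"

```text
clock: 9.88
ee_pos: [0.6316, 0.2327, 0.1049]
eef_rot: [-0.004, 0.999, -0.038, -0.0]
contact_force: [0.3, 0.1, -0.6]
opening: 0.245
```

```bash
python3 - <<'E'
from h import *
rows(circ(35,15,5,z=.105))
E
```

```text
clock 9.88 p [0.6316 0.2327 0.1049] yaw -4.34 zaxis [ 0.0002  0.0076 -1.    ] open 0.245 F [ 0.3245  0.0692 -0.5631]
0.013 0.022 -0.000 -0.0000
0.022 0.049 -0.001 -0.0000
0.022 0.077 -0.001 -0.0000
0.016 0.104 -0.001 -0.0000
0.003 0.129 -0.001 -0.0000
```

Emit:
drive_tool --targets "0.013 0.022 0 0 0; 0.022 0.049 0 0 0; 0.022 0.077 0 0 0; 0.016 0.104 0 0 0; 0.003 0.129 0 0 0"

```text
clock: 10.5
ee_pos: [0.6292, 0.1934, 0.1047]
eef_rot: [-0.004, 0.999, -0.038, -0.0]
contact_force: [-0.3, 0.2, -1.4]
opening: 0.241
```

```bash
python3 - <<'E'
from h import *
rows(circ(-40,15,5,z=.105))
c=r.capture('scene');save('s5',cv2.resize(c['pixels'][200:400,300:500],None,fx=3,fy=3))
E
```

```text
clock 10.50 p [0.6292 0.1934 0.1047] yaw -4.35 zaxis [ 0.0001  0.0076 -1.    ] open 0.241 F [-0.2823  0.1608 -1.3951]
-0.018 0.018 -0.001 -0.0000
-0.042 0.033 -0.001 -0.0000
-0.068 0.041 -0.001 -0.0000
-0.096 0.042 -0.001 -0.0000
-0.123 0.035 -0.001 -0.0000
```

View pics/s5.png

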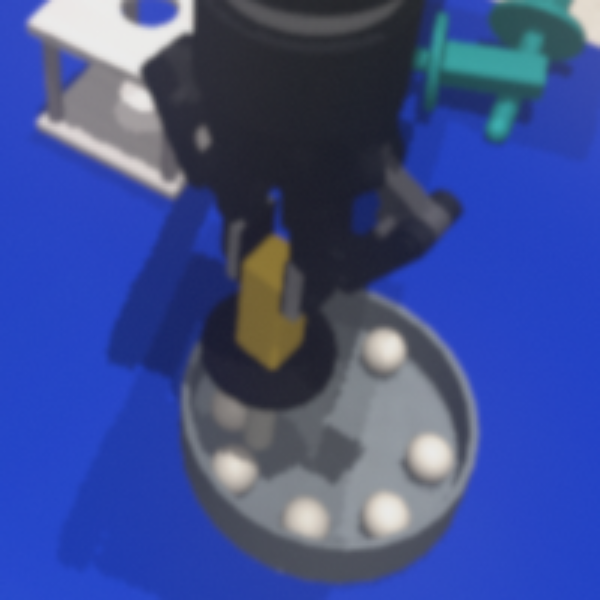

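The beads are moving and all stay inside, and the rod is at the far-right part of the circle. Continuing.

Emit:
drive_tool --targets "-0.018 0.018 -0.001 0 0; -0.042 0.033 -0.001 0 0; -0.068 0.041 -0.001 0 0; -0.096 0.042 -0.001 0 0; -0.123 0.035 -0.001 0 0"

```text
clock: 11.18
ee_pos: [0.5901, 0.185, 0.105]
eef_rot: [-0.003, 0.999, -0.038, -0.001]
contact_force: [-0.2, 0.2, -0.9]
opening: 0.247
```

```bash
python3 - <<'E'
from h import *
rows(circ(-115,15,5,z=.105))
E
```

```text
clock 11.18 p [0.5901 0.185  0.105 ] yaw -4.37 zaxis [-0.0011  0.0068 -1.    ] open 0.247 F [-0.1996  0.2436 -0.8969]
-0.020 -0.016 0.000 -0.0000
-0.040 -0.035 0.000 -0.0000
-0.055 -0.058 0.001 -0.0000
-0.063 -0.085 0.001 -0.0000
-0.064 -0.113 0.001 -0.0000
```

Emit:
drive_tool --targets "-0.02 -0.016 0 0 0; -0.04 -0.035 0 0 0; -0.055 -0.058 0 0 0; -0.063 -0.085 0 0 0; -0.064 -0.113 0 0 0"

```text
clock: 11.8
ee_pos: [0.5732, 0.2211, 0.1051]
eef_rot: [-0.003, 0.999, -0.038, -0.001]
contact_force: [-0.4, -0.7, -0.7]
opening: 0.24
```

```bash
python3 - <<'E'
from h import *
rows(circ(-190,15,5,z=.105))
for n in ('scene','top'):
    c=r.capture(n);save(n[0]+'6',cv2.resize(c['pixels'][200:400,300:500] if n=='scene' else c['pixels'][80:230,120:320],None,fx=3,fy=3))
E
```

```text
clock 11.80 p [0.5732 0.2211 0.1051] yaw -4.36 zaxis [-0.0018  0.007  -1.    ] open 0.240 F [-0.4279 -0.7026 -0.7415]
0.008 -0.024 0.001 -0.0000
0.021 -0.049 0.001 -0.0000
0.040 -0.069 0.001 -0.0000
0.063 -0.084 0.001 -0.0000
0.090 -0.092 0.001 -0.0000
```

View pics/s6.png

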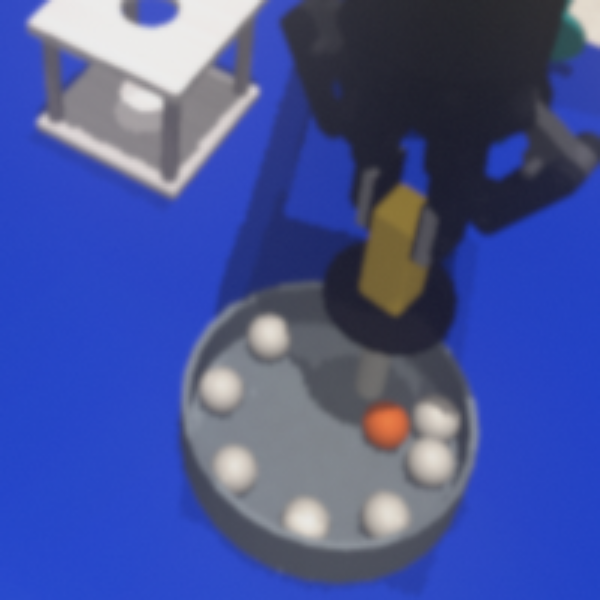

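View pics/t6.png

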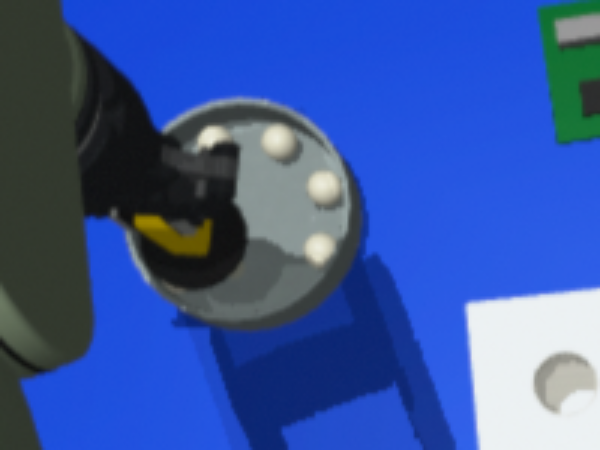

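After a bit over one full turn (about 371°), the foot is back at the near side. The orange bead has moved from the near-right to the left part of the dish, scene about (429,342). Lifting.

Emit:
drive_tool --targets "0 0 -0.04 0 0; 0 0 -0.12 0 0; 0 0 -0.24 0 0; 0 0 -0.38 0 0; 0 0 -0.48 0 0"

```text
clock: 12.52
ee_pos: [0.5743, 0.2203, 0.2523]
eef_rot: [-0.004, 0.999, -0.038, 0.001]
contact_force: [-0.6, 0.1, -1.3]
opening: 0.24
```

```bash
python3 - <<'E'
from h import *
T=dict(np.load('top0.npz'));S=dict(np.load('scene0.npz'))
cs=r.capture('scene');ct=r.capture('top')
save('s7',cs['pixels']);save('t7',cv2.resize(ct['pixels'][90:270,140:360],None,fx=3.5,fy=3.3,interpolation=cv2.INTER_CUBIC))
px=cs['pixels'].astype(int);m=(px[...,2]>150)&(px[...,1]<140)&(px[...,0]<100);m[:,:350]=0;m[:,470:]=0;m[:290]=0
u=np.argwhere(m).mean(0)[::-1];print('orange px',u,m.sum(),onz(S,u,.017))
save('s7c',cv2.resize(cs['pixels'][170:260,300:400],None,fx=6,fy=6,interpolation=cv2.INTER_CUBIC))
rows([(.4863,.0165,.2477)],[-4.4])
E
```

```text
orange px [429.3145 342.6478] 159 [0.5867 0.2415 0.017 ]
clock 12.62 p [0.5758 0.2208 0.2542] yaw -4.33 zaxis [ 0.0076  0.0103 -0.9999] open 0.243 F [ 0.3699  0.6999 -0.7249]
-0.246 0.702 0.012 0.0002
```

View pics/s7c.png

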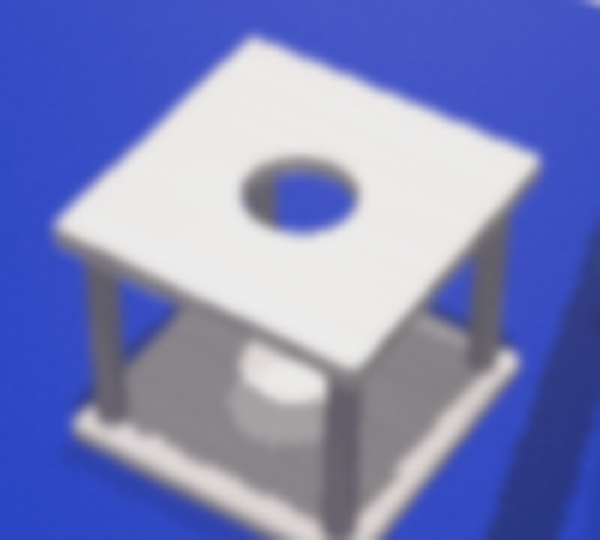

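View pics/t7.png

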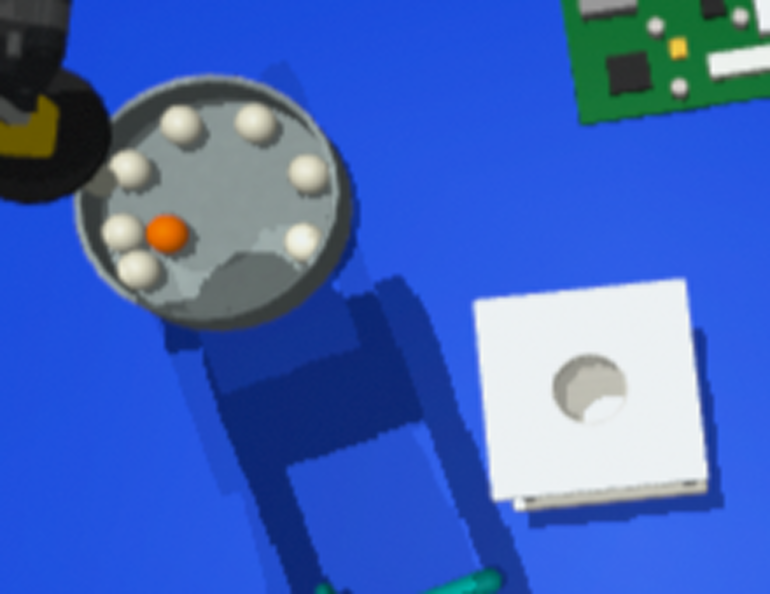

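View pics/s7.png

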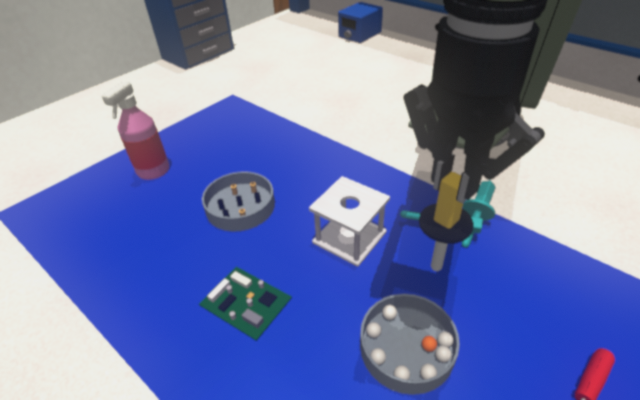

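All 8 beads are in the dish and the orange one moved about 50 mm. The hole shows in the top view at (308.2,207.2) and in the scene view at (349.6,202.3). Moving back over it.

```bash
python3 - <<'E'
from h import *
T=dict(np.load('top0.npz'));S=dict(np.load('scene0.npz'))
print(tri([T,S],[(308.2,207.2),(349.6,202.3)]),onz(T,(308.2,207.2),.09),onz(S,(349.6,202.3),.09))
o=r.get_obs();print(o['joint_vel'])
rows([(.4863,.0165,.2477)],[-4.4])
E
```

```text
(array([0.4864, 0.0167, 0.09  ]), [np.float64(0.0008558026452512245), np.float64(0.0008558026452513442)]) [0.4869 0.016  0.09  ] [0.4859 0.0174 0.09  ]
[ 0.0021  0.0339  0.0906  0.0033 -0.0391  0.0007]
clock 12.62 p [0.5758 0.2208 0.2542] yaw -4.33 zaxis [ 0.0076  0.0103 -0.9999] open 0.243 F [ 0.3699  0.6999 -0.7249]
-0.246 0.702 0.012 0.0002
```

```bash
python3 - <<'E'
from h import *
for i in range(6): r.capture('top')
o=r.get_obs();print(o['joint_vel'])
rows([(.4863,.0165,.2477)],[-4.4])
E
```

```text
[ 0.0019  0.0009 -0.0073  0.0025  0.0008 -0.0013]
clock 12.93 p [0.573  0.2201 0.2474] yaw -4.31 zaxis [-0.0042  0.0061 -1.    ] open 0.241 F [ 0.8299  0.453  -0.7507]
-0.237 0.698 -0.004 0.0002
```

Emit:
drive_tool --targets "-0.035 0.1 -0.004 0 0; -0.09 0.26 -0.004 0 0; -0.15 0.44 -0.004 0 0; -0.21 0.6 -0.004 0 0; -0.237 0.698 -0.004 0 0"

```text
clock: 13.55
ee_pos: [0.4846, 0.0148, 0.247]
eef_rot: [-0.003, 0.999, -0.038, -0.003]
contact_force: [1.0, 0.5, -0.6]
opening: 0.24
```

```bash
python3 - <<'E'
from h import *
for i in range(6): c=r.capture('scene')
save('s8',cv2.resize(c['pixels'][60:260,260:440],None,fx=3,fy=3,interpolation=cv2.INTER_CUBIC))
o=r.get_obs();print(o['joint_vel'])
rows([(.4863,.0165,.2),(.4863,.0165,.107)],[-4.4]*2)
E
```

```text
[ 0.011   0.0042 -0.0045 -0.0027  0.0009 -0.0019]
clock 13.85 p [0.4866 0.0173 0.2473] yaw -4.27 zaxis [-0.0049  0.0066 -1.    ] open 0.243 F [ 0.5525  0.0713 -0.2253]
0.000 0.004 0.158 0.0003
0.002 0.006 0.468 0.0003
```

View pics/s8.png

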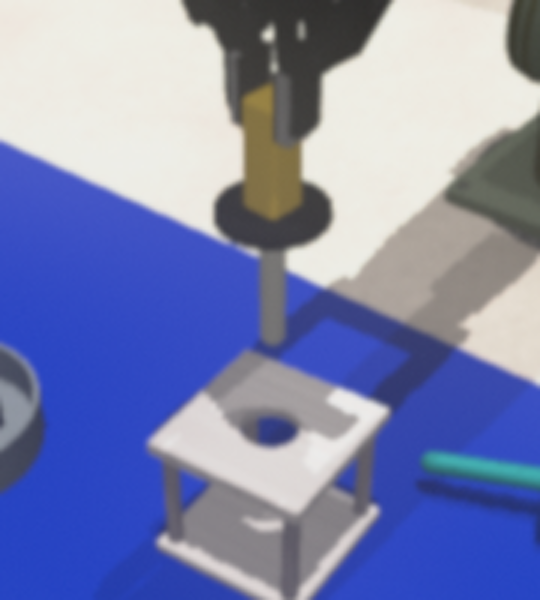

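The rod tip at (272,340) hangs straight over the hole at (270,428). Descending in two stages.

Emit:
drive_tool --targets "0 0.004 0.06 0 0; 0 0.004 0.15 0 0; 0.001 0.004 0.26 0 0; 0.002 0.005 0.36 0 0; 0.002 0.006 0.445 0 0"

```text
clock: 14.48
ee_pos: [0.4865, 0.0175, 0.1123]
eef_rot: [-0.003, 0.999, -0.036, -0.003]
contact_force: [-0.1, 0.1, -1.2]
opening: 0.245
```

```bash
python3 - <<'E'
from h import *
for i in range(6): c=r.capture('scene')
save('s9',cv2.resize(c['pixels'][120:280,270:430],None,fx=3.7,fy=3.7,interpolation=cv2.INTER_CUBIC))
rows([(.4863,.0165,.106)],[-4.4]*2)
E
```

```text
clock 14.78 p [0.4876 0.0168 0.1149] yaw -4.23 zaxis [-0.0026  0.0066 -1.    ] open 0.239 F [ 0.0635  0.1341 -0.1306]
-0.004 0.002 0.030 0.0005
```

View pics/s9.png

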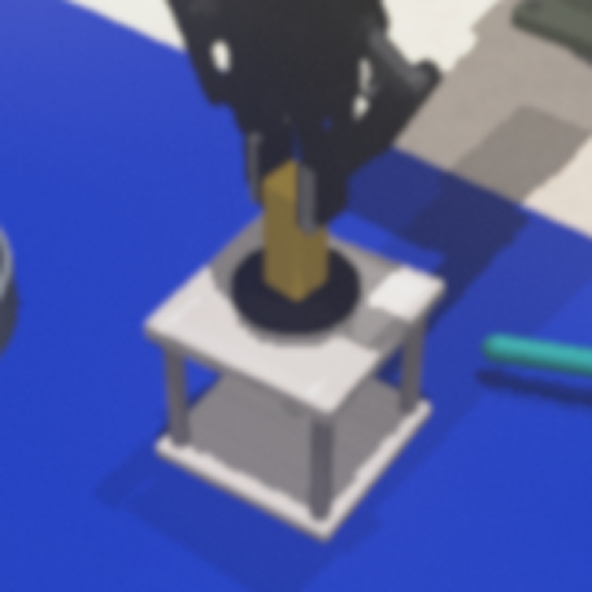

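The rod is in the hole with the disc just above the plate. Lowering the last ~9 mm slowly.

Emit:
drive_tool --targets "-0.003 0.001 0.008 0 0; -0.004 0.002 0.016 0 0; -0.004 0.002 0.022 0 0; -0.004 0.002 0.027 0 0; -0.004 0.002 0.027 0 0"

```text
clock: 15.4
ee_pos: [0.4862, 0.0163, 0.1066]
eef_rot: [-0.003, 0.999, -0.037, -0.002]
contact_force: [0.7, 0.7, -0.4]
opening: 0.241
```

```bash
python3 - <<'E'
from h import *
for i in range(3): c=r.capture('scene')
rows([(.4863,.0165,.1055)],[-4.4]*2)
E
```

```text
clock 15.55 p [0.4864 0.0163 0.1068] yaw -4.24 zaxis [-0.0025  0.0067 -1.    ] open 0.238 F [ 0.4992 -0.8165 -0.1015]
-0.000 -0.000 0.004 0.0004
```

Emit:
drive_tool --targets "0 0 0.002 0 0; 0 0 0.003 0 0; 0 0 0.005 0 0; 0 0 0.005 0 0; 0 0 0.005 0 0"

```text
clock: 16.18
ee_pos: [0.4865, 0.0164, 0.1061]
eef_rot: [-0.003, 0.999, -0.037, -0.001]
contact_force: [-1.2, 0.1, 5.3]
opening: 0.244
```

```bash
python3 - <<'E'
from h import *
for i in range(2): c=r.capture('scene')
rows([(.4863,.0165,.1055)],[-4.4]*2)
E
```

```text
clock 16.27 p [0.4865 0.0164 0.1061] yaw -4.23 zaxis [-0.0018  0.0067 -1.    ] open 0.242 F [-2.8662  0.4997  5.4674]
-0.001 -0.000 0.002 0.0005
```

The disc is on the plate (about 5 N upward). Opening.

Emit:
drive_tool --targets "0 0 0 0 0.35; 0 0 0 0 0.5; 0 0 0 0 0.7; 0 0 0 0 1; 0 0 0 0 1"

```text
clock: 16.9
ee_pos: [0.4865, 0.0164, 0.1061]
eef_rot: [-0.003, 0.999, -0.037, -0.001]
contact_force: [-0.1, 0.4, 0.6]
opening: 1.001
```

```bash
python3 - <<'E'
from h import *
for i in range(4): c=r.capture('scene')
save('s10',cv2.resize(c['pixels'][120:280,270:430],None,fx=3.7,fy=3.7,interpolation=cv2.INTER_CUBIC))
rows([(.4863,.0165,.27)],[-4.4]*2)
E
```

```text
clock 17.10 p [0.4865 0.0164 0.1061] yaw -4.24 zaxis [-0.0018  0.0067 -1.    ] open 1.001 F [-0.2881 -0.4981  0.633 ]
-0.002 -0.004 -0.546 0.0004
```

View pics/s10.png

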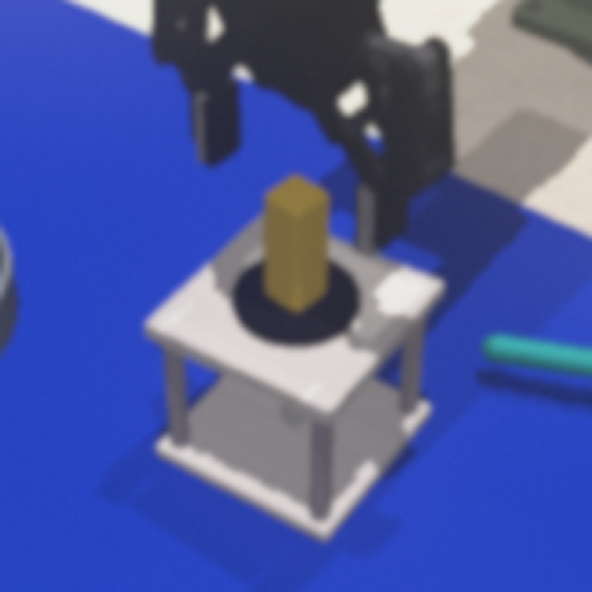

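The stick stands free and upright, disc on the plate, with the fingers clear on both sides. Retracting upward.

Emit:
drive_tool --targets "0 0 -0.05 0 1; 0 0 -0.16 0 1; 0 0 -0.3 0 1; 0 0 -0.44 0 1; 0 0 -0.54 0 1"

```text
clock: 17.73
ee_pos: [0.4873, 0.0153, 0.2714]
eef_rot: [-0.003, 0.999, -0.037, 0.001]
contact_force: [0.6, 0.9, -0.3]
opening: 1.002
```

Emit:
drive_tool --targets "-0.05 0.1 0 0 1; -0.1 0.2 0 0 1; -0.15 0.35 0 0 1; -0.2 0.5 0 0 1; -0.2 0.5 0 0 1"

```text
clock: 18.35
ee_pos: [0.4154, -0.1319, 0.2715]
eef_rot: [-0.003, 0.999, -0.039, 0.002]
contact_force: [-0.2, 0.3, -0.1]
opening: 0.999
```

```bash
python3 - <<'E'
from h import *
for i in range(6): c=r.capture('scene')
S=c;T=r.capture('top')
save('s11',S['pixels']);save('t11',T['pixels'])
save('t11c',np.hstack([cv2.resize(T['pixels'][165:255,265:355],None,fx=4.4,fy=4.4,interpolation=cv2.INTER_CUBIC),cv2.resize(T['pixels'][105:195,155:245],None,fx=4.4,fy=4.4,interpolation=cv2.INTER_CUBIC)]))
W=cloud(T);px=T['pixels'].astype(int);yel=(px[...,2]>180)&(px[...,1]>150)&(px[...,0]<120)&(W[...,2]>.14);print(np.nanmedian(W[yel],0),yel.sum())
a=S['pixels'][160:260,300:400];save('s11c',cv2.resize(a,None,fx=5,fy=5,interpolation=cv2.INTER_CUBIC))
rows([])
E
```

```text
[0.4865 0.0161 0.1576] 192
clock 18.70 p [ 0.4167 -0.129   0.2704] yaw -4.14 zaxis [ 0.0021  0.0069 -1.    ] open 0.998 F [-0.4096 -0.1433  0.4632]
```

View pics/s11.png

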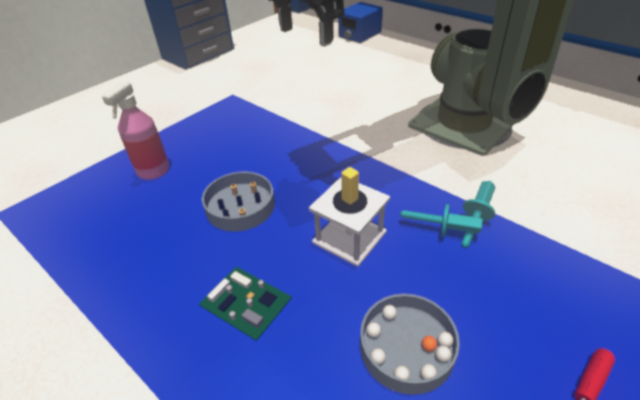

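View pics/t11c.png

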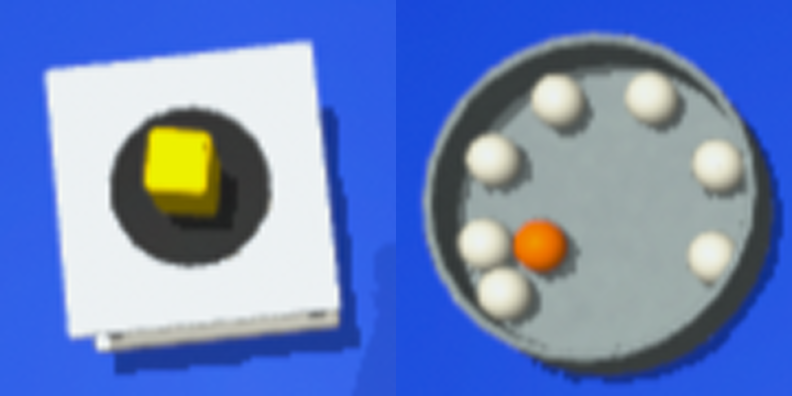

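View pics/s11c.png

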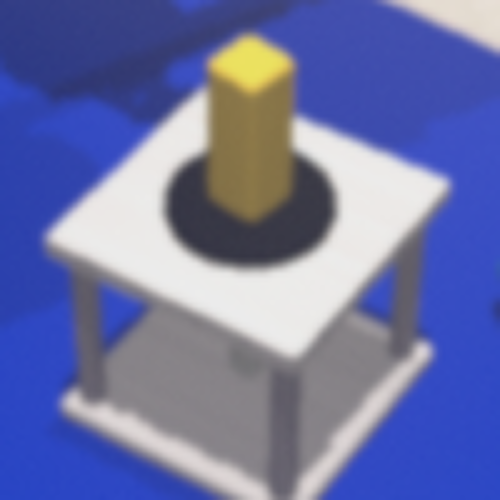

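The stick hangs upright, disc flat on the plate and centred. The orange bead is in the dish on the left, all 8 beads are inside, and the gripper is well clear. Handing in.

```bash
python3 - <<'E'
from h import *
print(r.get_obs()['joint_vel']);print(r.finish_job())
E
```

```text
[ 0.      0.0012  0.0017 -0.0017 -0.0002 -0.0008]
the job is handed in; nothing more can be done
None
```

The job is done and handed in at about 18.7 s. I took the yellow stick from its stand and lowered its foot into the middle of the bead dish, to about 3 mm above the floor. I moved it to the near side and went clockwise about 371°, back to the near side. Then I hung it back in the stand with the disc on the plate, let go and moved the gripper clear.

**Last checks:**
- **Stick:** it is upright, with the disc flat on the plate. The grip is at about (0.4865, 0.016), within about 1 mm of the hole centre.
- **Beads:** all 8 are in the dish. The orange bead is about 50 mm from where it lay.
- **Forces:** the highest wrist reading I saw was about 6 N, when the disc touched the plate.

**Disagreements:**
- **Wrist picture:** the first one was about 8 mm off the fixed cameras because the arm was still moving. One retaken with the arm still agreed to about 1 mm.
- **Turquoise sticks:** they shifted slightly early in the run, between the first scene picture and the next one at 3.3 s. The tool was never near them by then and I felt no contact, so they seem to have settled by themselves. I saw no change after that.

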